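# Find the hidden dowel hole of the router fixture with a locating pin

## Task

Take the square-headed locating pin out of its wooden rack and touch its tip down on the bare face of the dark steel bar in the fixture, close to one of the two wooden end slats. Keeping the tip lightly on the bar (never lean hard on it, do not lift off), slide it along the bar's centre line until it drops into the blind hole, then push the pin fully home with its collar flat on the bar and let go. Leave the other plug in the rack and the things around the fixture alone.

Things in the scene. Friction and masses are not known exactly. Their poses are not given: they have to be found in the camera images.
- track: Fixture track fixed on the router bed: 90 mm wide (x), 250 mm long (y), two aluminium side rails and, in the channel between them, a 40 mm wide dark steel bar, all flush at 34 mm height. Origin: centre of the underside, z up. The bar's one blind hole is unmarked, 13.5 mm in diameter, 27 mm deep. The bar is finely ground: over 35 N of push on the track marks it.
- face_mid (a point): Middle of the bar's bare top face (34 mm above the work surface), axes as the track's. The bar was clamped at an unknown place along the channel: its hole lies on the centre line (x = 0), its centre anywhere from y = -26 to y = +26 mm. Do not carry the tip 5 to 40 mm above this stretch; slide it on the face.
- slat_end (a point): Middle of the inner upper edge of the +y wooden end slat, 65 mm along y from the face's middle. Such a slat, 60 mm long (y 65 to 125 mm) and 6 mm thick, lies across the track's top at each end, leaving 130 mm of the bar bare between them. Close to a slat means the tip 35 to 60 mm from the middle.
- pin: Steel locating pin, 65 mm tall, 0.11 to 0.22 kg, upright in the rack at the start. Origin at its tip, z up along it. From the tip: shank 12 mm in diameter, 24 mm long, the lowest 3 mm tapering to 7 mm; round collar, 26 mm across, from 24 to 29 mm; square head 20 x 20 mm from 29 to 65 mm (the grip), faces square to its x and y.
- pin_tip (a point): The centre of the pin's tip (the same point as the pin's origin).
- rack: Fixed brown wooden block, 170 (x) by 60 (y) by 32 mm high, origin under its centre. Two vertical holes, 15 mm in diameter, 28 mm deep, at x = -45 and +45 mm on its middle line; the pin stands in one, the spare plug in the other (either way round), each hanging by its collar, tip 8 mm above the work surface.
- spare: Steel plug with the same shank and collar as the pin but a low round head (30 mm diameter, 14 mm tall; 43 mm tall in all, origin at the tip). Bystander: leave it in the rack.
- blank: Loose light wooden blank 70 x 150 x 40 mm, origin under its centre. Bystander.
- wrench: Loose steel wrench lying flat near the robot, origin near its middle. Bystander.
- cup: Loose grey cup, 64 mm across, 70 mm high, origin under its centre. Bystander.
Mind the look-alikes: they are no part of the job. Leave any green look-alike of the rack alone. Leave any blue look-alike of the pin alone.

How it is judged (in metres and radians):
On the way, in this order (a step that is already met when the one before it is completed fails the run):
1. the pin is out of the rack, its tip at least 20 mm above the rack's top (z of pin_tip in the frame of rack above 0.052 m), for 0.1 s.
2. the pin's tip touches the bare face of the bar close to an end slat (over 33 mm from the middle) (contact force between pin and track above 0.3 N and z of pin_tip in the frame of track between 0.031 and 0.038 m and x of pin_tip in the frame of track between -0.015 and 0.015 m and (y of pin_tip in the frame of track between 0.033 and 0.065 m or y of pin_tip in the frame of track between -0.065 and -0.033 m)), for 0.1 s.
At the end, for the whole second after the job is handed in: The pin stands upright (within 0.06 rad) and at rest in the bar's hole, pushed home until its collar lies on the bar (tip within 2.5 mm of 24 mm below the face), on the centre line within 4 mm, and released (z of pin_tip in the frame of track below 0.0125 m and x of pin_tip in the frame of track between -0.004 and 0.004 m and y of pin_tip in the frame of track between -0.03 and 0.03 m and angle between pin's own z axis and vertical below 0.06 rad and linear speed of pin below 0.02 m/s); the robot touches nothing.
It fails at once if the pin pushes on the track with more than 35 N (contact force between pin and track above 35 N).
It fails at once if the robot's arm or fingers push on the track with more than 35 N (contact force between any of the fingers, the arm and track above 35 N).
It fails at once if the tip hovers 5 to 40 mm over the middle of the bar (within 28 mm of the middle) instead of sliding on it (z of pin_tip in the frame of track between 0.039 and 0.074 m and y of pin_tip in the frame of track between -0.028 and 0.028 m and x of pin_tip in the frame of track between -0.02 and 0.02 m).
It fails at once if the round-headed plug, the wooden blank, the wrench or the cup is moved more than 20 mm (distance of any of blank, wrench, cup, spare from where it was at the start of the episode above 0.02 m).
It also fails if it takes over 72 s, if anything falls off the work surface, if the arm or the gripper's body presses on something with over 40 N, if the wrist force passes 120 N, or if a joint passes its speed limit or range.

## Robot

A 7-joint arm with a two-finger parallel gripper is mounted at the origin on the work surface. World frame = base frame: x ahead of the robot, y to its left, z up, the work surface at z = 0. Lengths are in mm, angles in rad, forces in N, time in s.
With the tool pointing down it reaches from about 400 to 875 mm from the base axis. Payload 4.4 kg.
Tool frame: the origin (TCP) lies midway between the tips of the shut fingers; the grasp point (between the pads) lies 19 mm behind it; z points along the fingers, y is the line along which they close (so a half turn about z gives the same grasp; the last joint's range is limited). The gripper opens to 85 mm and grips with 20 to 120 N. Pads are 22 mm wide; open, the fingers measure 114 mm over their backs; the gripper's body (76 mm by 85 mm) begins 54 mm behind the grasp point. The pads swing forward as they close: fully open they stand 13 mm farther back than shut.
Start: joints at [1.079, 0.628, 0.038, 1.517, -0.027, 0.996, -0.02], TCP at [268.51, -591.963, 231.313] pointing down, gripper open.
Joint ranges: [-3.06, 3.06], [-0.37, 2.12], [-1.25, 1.32], [0.18, 2.47], [-1.1, 4.24], [0.23, 1.98], [-2.94, 2.94]. Speed limits (rad/s): [2.57, 2.57, 3.14, 3.14, 3.14, 3.14, 3.14].

## Interface

Orientations are given as [roll, pitch, yaw] about the fixed x, y, z axes, in that order (R = Rz(yaw) Ry(pitch) Rx(roll)).
In Python, from cell import telemetry, eyes, ctrl, finder gives the robot as it stands.
- The arm moves only by the tool move_arm, never from a script. Its argument "steps" is a list of rows, each a list of 7 numbers: the turn, a rotation vector about the world's x, y, z in degrees, then the shift along the world's x, y, z in m, then the finger opening in m, from 0 to 0.0854. A call has 1 to 5 rows; each row shifts and turns the commanded pose from where the row before left it; what a row does not reach is not made up. A row lasts 1/10 s, in which the tool goes at most 50 mm and 8.59 degrees, less where a joint would pass 70% of its speed; a pose out of reach is approached as far as the arm can. A call with a gripper value outside its range is refused whole. The fingers move at their own pace and stop on an object; the grip force is fixed at half the most. Time passes only in rows, so rows that do not move let the fingers close. It gives the time, the measured TCP pose, the force, the opening and the grip force at its end, in the units of the state.
- telemetry.read_state(): the state, without advancing time (a new reading comes with each control period).
- eyes.get_image(name): name is "scene" or "top" or "wrist"; returns (picture, depth): 400x640x3 uint8, blue, green, red; 400x640 float32, mm along the optical axis (not along the pixel's ray), 0 where there is no reading.
- eyes.calibration(name): a dict with "fx", "fy", "cx", "cy" (pixels), "distortion" ([k1, k2, p1, p2, k3] as OpenCV has them; the pictures are not rectified), "position" and "attitude" of the camera in the world. Camera axes: x right, y down, z forward; pixel columns grow to the right and rows downward; lengths in mm; the calibration is good to about 2 mm. A picture is of the moment at which its call begins: read the wrist's pose just before it. calibration takes no time and is no camera call; for the wrist camera it gives the pose at the moment of the call.
- ctrl.finish_job(): hands the job in; it is judged then, once.
Trained networks look in the newest picture that a camera, given by its name, has taken for a name from the list of things; names that differ only in an ending like _2 or _b are one class to them, and where a whole thing is asked for, a point or a joint stands for the part that bears it (a point fixed in the world has none). Each returns a list of dicts, best first, with "confidence" (0 to 1); they miss things now and then, are a little off and sometimes report something else, mostly with a low value. They report only what shows in the picture. A call takes as long as a camera call. They do not tell look-alikes from the thing itself.
- finder.boxes_of(camera, name): "location" ([x, y, z] in mm, in the coordinates of the camera as it stood for that picture, good to about 4 mm: the middle of the surface that is visible of it).
- finder.cut_out(camera, name): "mask" (400x640 bool, what is visible of it).
- finder.pinpoint(camera, name): "location" ([x, y, z] in mm, in the coordinates of the camera as it stood for that picture, good to about 4 mm: a listed point, or the origin of a listed thing).
The state is a dict: "clock": time; "qpos": joint angles; "qd": joint speeds; "tau": joint torques, N m; "eef_pos": TCP position; "tool_rot": TCP orientation; "force": force on the tool from outside, world axes, zero at the start; "torque": the same for the moment, N m; "width": finger opening in mm; "gripper_force": force on a finger pad.
Only numpy, scipy, OpenCV 4.12 (cv2) and the standard library are available. Lean on these libraries where they do the work, as an engineer would, in place of code of your own. Each camera call takes 0.05 s, during which the arm holds its last target. There are 200 camera calls.

## Working session

There is one attempt and no reset: what is moved stays moved. The work goes in short steps, Python scripts to look and compute and a tool call to move; the robot and the scene stay as the last step left them, time stands still between calls to the robot, and variables do not carry over. Pictures are saved under pics/ and viewed, at most 10 in all, crops included, and the job is handed in when it is done.

Besides the shell and the picture viewer there is one more tool, called by a JSON object that holds its "op" and its "data", one argument or row to a line. move_arm: Moves the arm, as the interface text tells. Its arguments: {"type":"object","properties":{"steps":{"type":"array"}},"required":["steps"]}

```bash
ls; mkdir -p pics; cat > h.py <<'E'
import numpy as np, cv2, json
from scipy.spatial.transform import Rotation as R
from cell import telemetry, eyes, ctrl, finder
def rot(c):
    a=np.array(c["attitude"],float)
    if a.shape==(3,3): return a
    return R.from_euler('xyz',a).as_matrix() if a.size==3 else R.from_quat(a).as_matrix()
def w(c,p): return rot(c)@np.array(p,float)+np.array(c["position"],float)
def ray(c,uv):
    K=np.array([[c["fx"],0,c["cx"]],[0,c["fy"],c["cy"]],[0,0,1]])
    q=cv2.undistortPoints(np.array([[uv]],float),K,np.array(c["distortion"],float))[0,0]
    return np.array([q[0],q[1],1.])
def at_z(c,uv,z):
    d=rot(c)@ray(c,uv); o=np.array(c["position"]); return o+d*(z-o[2])/d[2]
def px(c,P):
    K=np.array([[c["fx"],0,c["cx"]],[0,c["fy"],c["cy"]],[0,0,1]])
    q=rot(c).T@(np.array(P,float)-np.array(c["position"]))
    return cv2.projectPoints(q.reshape(1,1,3),np.zeros(3),np.zeros(3),K,np.array(c["distortion"],float))[0].ravel()
E
python3 - <<'E'
from h import *
print(telemetry.read_state())
for n in("scene","top"):
    im,d=eyes.get_image(n); cv2.imwrite(f"pics/{n}0.png",im); c=eyes.calibration(n); print(n,c)
    for k in("pin","rack","spare","track","face_mid","slat_end","pin_tip","blank","wrench","cup"):
        for f in finder.pinpoint(n,k)[:3]:
            P=w(c,f["location"]); print(k,round(f["confidence"],2),P.round(0),px(c,P).round(0))
E
```

```text
pics
{'clock': 0.0, 'qpos': array([ 1.07916027,  0.62932166,  0.03842202,  1.51837782, -0.02701812,
        0.99629603, -0.02000945]), 'qd': array([-1.02682404e-03,  8.64195816e-04,  2.03671463e-04, -1.70023181e-03,
        7.04109342e-05,  1.28868193e-03,  8.64512911e-05]), 'tau': array([ 3.24034690e-04, -5.63397217e+01,  1.22631881e+00, -1.93444097e+01,
        1.09370914e-02,  1.06221510e-02,  1.52665560e-07]), 'eef_pos': array([ 268.28591096, -591.36018722,  230.40143513]), 'tool_rot': array([-3.13970684e+00, -3.03934108e-06,  4.25832645e-01]), 'force': array([0.54723162, 0.36632548, 0.57102165]), 'torque': array([-0.03244766, -0.01440477,  0.01451518]), 'gripper_force': 0.0, 'width': 85.07419786120305}
scene {'fx': 397.42238979283394, 'fy': 397.42238979283394, 'cx': 322.97040765448423, 'cy': 199.0023457911824, 'distortion': array([-0.07383599,  0.        ,  0.        ,  0.        ,  0.        ]), 'position': array([1338.10770567,  289.7392268 ,  663.33400913]), 'attitude': array([-2.2069625 ,  0.02328632,  1.85121495])}
pin 0.72 [385. 350.   1.] [442. 196.]
pin 0.42 [436. 264.  
[... 698 characters left out ...]
position': array([ 467.40371458,   45.2646982 , 1164.16224009]), 'attitude': array([-3.05337181e+00,  1.76707074e-03, -1.56396240e+00])}
pin 0.69 [381. 353.  -3.] [207. 272.]
pin 0.46 [437. 262.  10.] [241. 251.]
rack 0.74 [529. 432.  -1.] [179. 216.]
rack 0.69 [367.  99.   1.] [303. 279.]
rack 0.63 [524. 267.   5.] [240. 218.]
spare 0.75 [766. -94.   0.] [377. 129.]
track 0.65 [551. -94.   1.] [377. 209.]
face_mid 0.9 [551. -91.  35.] [378. 208.]
slat_end 0.57 [546. -27.  38.] [353. 210.]
pin_tip 0.62 [382. 351.   1.] [207. 272.]
pin_tip 0.47 [439. 265.  11.] [240. 251.]
blank 0.71 [764. -92.  -1.] [376. 130.]
wrench 0.69 [ 384. -386.   -2.] [488. 273.]
cup 0.57 [707. 252.  -2.] [248. 150.]
```

View pics/scene0.png

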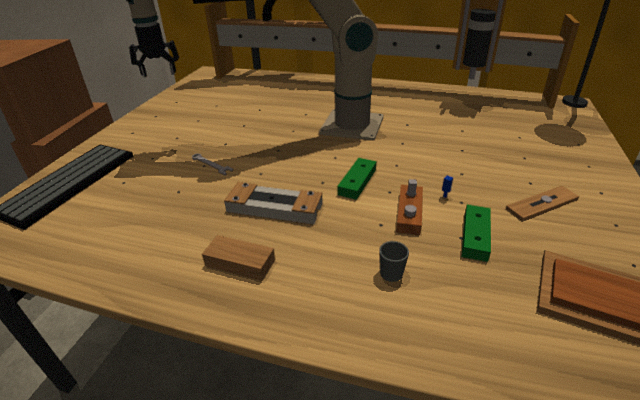

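View pics/top0.png

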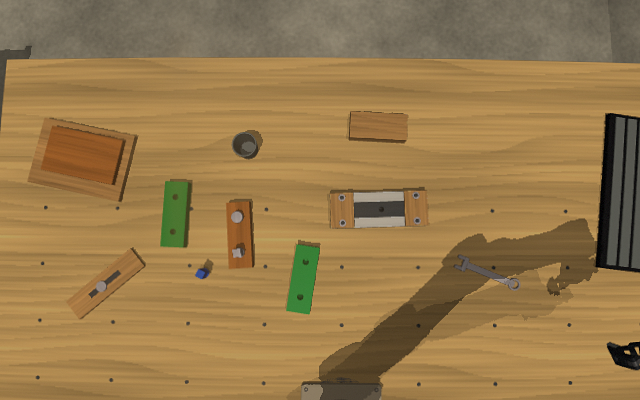

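Candidates for the pin, by pixel in the top picture:
- (237,252): square silver head in the brown rack. This fits the description, so I choose it.
- (237,216): round-headed plug in the same rack (the spare).
- (203,272): blue pin (look-alike).
- (102,287): silver thing in a wooden strip (not the job).

The green racks are at (175,213) and (303,277). The fixture is at (379,209), and a dark dot shows on the bar near (381,209). I'm moving above the rack for a close look.

{"op": "move_arm", "data": {
  "steps": [
    [0, 0, -8, 0.031, 0.039, 0.004, 0.085],
    [0, 0, -8, 0.031, 0.039, 0.004, 0.085],
    [0, 0, -8, 0.031, 0.039, 0.004, 0.085],
    [0, 0, 0, 0.031, 0.039, 0.004, 0.085],
    [0, 0, 0, 0.031, 0.039, 0.004, 0.085]
  ]
}}

```text
clock: 1.6
eef_pos: [424.7, -395.3, 251.7]
tool_rot: [3.141, -0.0, 0.007]
force: [0.6, -0.4, -0.3]
width: 85.4
gripper_force: 0.0
```

{"op": "move_arm", "data": {
  "steps": [
    [0, 0, 0, 0.02, 0.045, 0.004, 0.085],
    [0, 0, 0, 0.02, 0.045, 0.004, 0.085],
    [0, 0, 0, 0.02, 0.045, 0.004, 0.085],
    [0, 0, 0, 0.0, 0.049, 0.004, 0.085],
    [0, 0, 0, 0.0, 0.049, 0.004, 0.085]
  ]
}}

```text
clock: 2.1
eef_pos: [483.9, -161.8, 271.5]
tool_rot: [3.142, -0.001, 0.008]
force: [1.3, -0.1, 0.1]
width: 85.4
gripper_force: 0.0
```

{"op": "move_arm", "data": {
  "steps": [
    [0, 0, 0, 0.0, 0.049, 0, 0.085],
    [0, 0, 0, 0.0, 0.049, 0, 0.085],
    [0, 0, 0, 0.0, 0.049, 0, 0.085],
    [0, 0, 0, 0.0, 0.049, 0, 0.085],
    [0, 0, 0, 0.0, 0.049, 0, 0.085]
  ]
}}

```text
clock: 2.6
eef_pos: [483.4, 83.0, 271.7]
tool_rot: [-3.141, -0.001, 0.007]
force: [0.8, -0.4, 0.4]
width: 85.3
gripper_force: 0.0
```

{"op": "move_arm", "data": {
  "steps": [
    [0, 0, 0, -0.01, 0.045, 0, 0.085],
    [0, 0, 0, -0.01, 0.045, 0, 0.085],
    [0, 0, 0, -0.01, 0.045, 0, 0.085],
    [0, 0, 0, -0.01, 0.045, 0, 0.085],
    [0, 0, 0, -0.01, 0.0, 0, 0.085]
  ]
}}

```text
clock: 3.1
eef_pos: [431.9, 268.7, 271.4]
tool_rot: [-3.137, -0.001, 0.017]
force: [-0.2, -0.0, -0.0]
width: 84.8
gripper_force: 0.0
```

```bash
python3 - <<'E'
from h import *
s=telemetry.read_state(); print(s["clock"],s["eef_pos"],s["tool_rot"],s["force"])
c=eyes.calibration("wrist"); im,d=eyes.get_image("wrist"); cv2.imwrite("pics/w1.png",im); print(c)
np.save("d1.npy",d)
for k in("pin","pin_tip","rack","spare"):
    for f in finder.pinpoint("wrist",k)[:3]:
        P=w(c,f["location"]); print(k,round(f["confidence"],2),P.round(0),px(c,P).round(0))
E
```

```text
3.1 [431.86691993 268.67029542 271.41182412] [-3.13667610e+00 -6.13552832e-04  1.67281980e-02] [-0.15537125 -0.01714608 -0.02849988]
{'fx': 304.9329804011973, 'fy': 304.9329804011973, 'cx': 316.44128113573066, 'cy': 195.9500685350266, 'distortion': array([-0.0600053,  0.       ,  0.       ,  0.       ,  0.       ]), 'position': array([497.52269565, 269.19881451, 413.75304057]), 'attitude': array([ 2.87826934,  0.00511197, -1.55289587])}
pin 0.82 [435. 255.   9.] [328. 163.]
pin 0.71 [384. 353.  -0.] [257. 196.]
pin_tip 0.74 [380. 354.  -2.] [257. 198.]
pin_tip 0.57 [433. 260.   7.] [324. 164.]
pin_tip 0.22 [435. 257.   3.] [326. 162.]
rack 0.77 [370.  99.  -0.] [435. 209.]
rack 0.73 [479. 265.  -4.] [321. 128.]
rack 0.58 [530. 437.  -0.] [190.  87.]
spare 0.68 [529. 269.   8.] [319.  89.]
spare 0.26 [550. -96.   1.] [589.  84.]
```

View pics/w1.png

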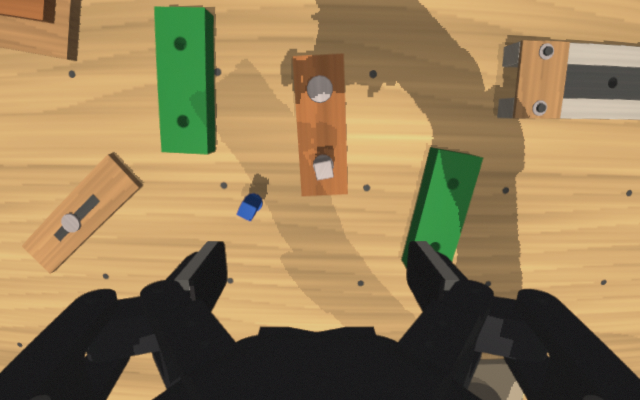

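The wrist view shows the square silver head at (323,168) in the brown rack, the round plug at (319,89), and the blue look-alike at (250,207), standing alone on the table. The head is turned slightly. I'll make the close crop and measure the head's top and yaw.

```bash
python3 - <<'E'
from h import *
c=eyes.calibration("wrist"); im,d=eyes.get_image("wrist")
cv2.imwrite("pics/w2c.png",cv2.resize(im[140:200,285:365],None,fx=8,fy=8,interpolation=cv2.INTER_CUBIC))
def cloud(c,d,b):
    P=[];U=[]
    for v in range(b[1],b[3]):
        for u in range(b[0],b[2]):
            if d[v,u]>0: P.append(w(c,ray(c,(u,v))*d[v,u]));U.append((u,v))
    return np.array(P),np.array(U)
for n,b in(("wrist",(285,140,365,200)),("top",(215,230,265,275))):
    if n=="top": c=eyes.calibration(n); im,d=eyes.get_image(n)
    P,U=cloud(c,d,b); m=(P[:,2]>62)&(P[:,2]<85); Q=P[m].astype(np.float32)
    if len(Q)<5: print(n,"few");continue
    zt=np.median(Q[:,2]); r=cv2.minAreaRect(Q[np.abs(Q[:,2]-zt)<5][:,:2]); print(n,len(Q),"z",zt,Q[:,:2].mean(0),r)
    print(np.percentile(P[:,2],[5,50,95,99]))
    m=(P[:,2]>25)&(P[:,2]<40); print("rack",np.median(P[m][:,2]),cv2.minAreaRect(P[m][:,:2].astype(np.float32)))
E
```

```text
Traceback (most recent call last):
cv2.error: OpenCV(4.12.0) /io/opencv/modules/imgproc/src/convhull.cpp:143: error: (-215:Assertion failed) total >= 0 && (depth == CV_32F || depth == CV_32S) in function 'convexHull'
```

View pics/w2c.png

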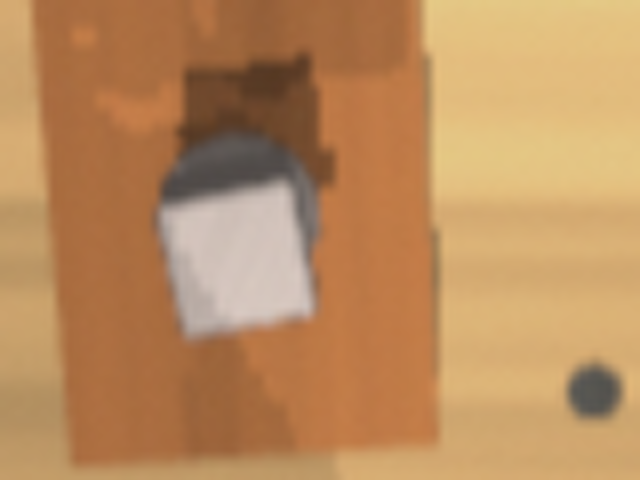

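The crop shows the chosen thing: a square silver head with a round grey collar, in the brown rack. Its top-face corners are at (160,208), (292,180), (316,315) and (187,340) in the crop.

```bash
python3 - <<'E'
from h import *
c=eyes.calibration("wrist"); im,d=eyes.get_image("wrist")
k=np.array([(160,208),(292,180),(316,315),(187,340)])
uv=(k+.5)/8-.5+np.array([285,140])
Pc=np.array([at_z(c,q,73) for q in uv]); print("corners",Pc.round(1),"sides",np.linalg.norm(np.roll(Pc,-1,0)-Pc,axis=1).round(1))
m=np.zeros(d.shape,np.uint8); cv2.fillConvexPoly(m,uv.round().astype(int),1); m=cv2.erode(m,np.ones((3,3)))>0
Z=[w(c,ray(c,(u,v))*d[v,u])[2] for v,u in zip(*np.nonzero(m)) if d[v,u]>0]; print("top z depth",np.median(Z),len(Z)) if Z else print("no depth")
e=Pc[1]-Pc[0]; print("ctr",Pc.mean(0),[np.degrees(np.arctan2(*(Pc[(i+1)%4]-Pc[i])[1::-1])).round(1) for i in range(4)])
for n,b in(("top",(215,230,265,275)),):
    c2=eyes.calibration(n); im2,d2=eyes.get_image(n); p=px(c2,Pc.mean(0)); print(n,"pred",p)
    g=im2[int(p[1])-12:int(p[1])+12,int(p[0])-12:int(p[0])+12].astype(int); mm=(g.max(2)-g.min(2)<30)&(g.min(2)>130)
    v,u=np.nonzero(mm); uc=np.array([u.mean()+int(p[0])-12,v.mean()+int(p[1])-12]); print("seen",uc,len(u),at_z(c2,uc,73))
    # triangulate
    o1,d1=np.array(c["position"]),rot(c)@ray(c,uv.mean(0)); o2,e2=np.array(c2["position"]),rot(c2)@ray(c2,uc)
    A=np.stack([d1,-e2],1); t=np.linalg.lstsq(A,o2-o1,rcond=None)[0]; print("tri",o1+d1*t[0],o2+e2*t[1])
E
```

```text
corners [[443.7 272.8  73. ]
 [447.8 254.3  73. ]
 [428.4 250.7  73. ]
 [424.7 269.1  73. ]] sides [19.  19.7 18.8 19.4]
top z depth 72.70686312794689 226
ctr [436.17014879 261.71075678  73.        ] [np.float64(-77.7), np.float64(-169.5), np.float64(101.5), np.float64(11.2)]
top pred [236.31022368 252.26773873]
seen [235.875 249.625] 8 [442.64136665 262.93057032  73.        ]
tri [440.03414533 261.60040596  93.2532007 ] [443.08767305 259.00744996  92.66666048]
```

{"op": "move_arm", "data": {
  "steps": [
    [0, 0, 8, 0.004, -0.007, -0.04, 0.06],
    [0, 0, 2.7, 0, 0, -0.04, 0.06],
    [0, 0, 0, 0, 0, -0.04, 0.06],
    [0, 0, 0, 0, 0, 0, 0.06],
    [0, 0, 0, 0, 0, 0, 0.06]
  ]
}}

```text
clock: 4.0
eef_pos: [438.0, 253.5, 151.6]
tool_rot: [3.141, 0.001, 0.192]
force: [0.0, 0.5, 0.2]
width: 60.1
gripper_force: 0.0
```

```bash
python3 - <<'E'
from h import *
c=eyes.calibration("wrist"); im,d=eyes.get_image("wrist"); cv2.imwrite("pics/w3.png",im)
s=telemetry.read_state(); print(s["eef_pos"],s["tool_rot"],s["width"])
for k in("pin","pin_tip"):
    for f in finder.pinpoint("wrist",k)[:2]:
        P=w(c,f["location"]); print(k,round(f["confidence"],2),P.round(0),px(c,P).round(0))
p=px(c,(436.2,261.7,73)); print("pred head",p)
# head-top points from depth
v,u=np.mgrid[int(p[1])-40:int(p[1])+40,int(p[0])-40:int(p[0])+40]; v=v.ravel();u=u.ravel()
ok=(v>=0)&(v<400)
P=np.array([w(c,ray(c,(a,b))*d[b,a]) for a,b in zip(u[ok],v[ok]) if d[b,a]>0])
m=np.abs(P[:,2]-73)<4; Q=P[m]; print(len(Q),np.median(Q[:,2]),cv2.minAreaRect(Q[:,:2].astype(np.float32)))
E
```

```text
[438.76031936 254.2262694  152.69202841] [-3.14097172e+00 -2.09136226e-03  1.92595630e-01] 60.03388289958795
pin 0.82 [384. 352.  -1.] [212. 214.]
pin 0.81 [435. 256.   6.] [313. 187.]
pin_tip 0.73 [383. 353.   1.] [211. 216.]
pin_tip 0.69 [435. 261.   6.] [308. 185.]
pred head [305.44717101 203.81327376]
671 72.60289742004059 ((436.7329406738281, 262.1324768066406), (20.32701301574707, 19.777353286743164), 11.62358570098877)
```

View pics/w3.png

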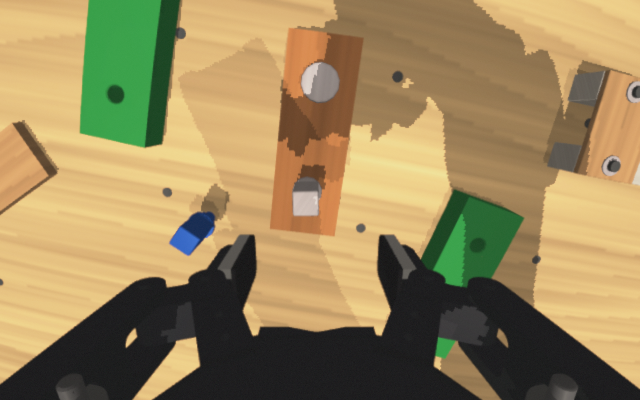

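The view from nearer shows the head at (306,203), square to the fingers, with its centre at (436.5, 262.0) and its top at z 72.6. The fingers are clear of both neighbours, so I go down, correct by (-2, +8) mm, and grip.

{"op": "move_arm", "data": {
  "steps": [
    [0, 0, 0.5, -0.002, 0.008, 0, 0.06],
    [0, 0, 0, 0, 0, -0.04, 0.06],
    [0, 0, 0, 0, 0, -0.04, 0.06],
    [0, 0, 0, 0, 0, -0.026, 0.06],
    [0, 0, 0, 0, 0, 0, 0.06]
  ]
}}

```text
clock: 4.65
eef_pos: [433.8, 261.9, 43.4]
tool_rot: [3.14, 0.004, 0.204]
force: [0.4, -0.2, -0.0]
width: 60.0
gripper_force: 0.0
```

{"op": "move_arm", "data": {
  "steps": [
    [0, 0, 0, 0, 0, 0, 0.06],
    [0, 0, 0, 0, 0, 0, 0.01],
    [0, 0, 0, 0, 0, 0, 0.01],
    [0, 0, 0, 0, 0, 0, 0.01],
    [0, 0, 0, 0, 0, 0, 0.01]
  ]
}}

```text
clock: 5.15
eef_pos: [436.4, 262.6, 46.8]
tool_rot: [-3.141, -0.003, 0.202]
force: [-0.5, 0.6, 7.0]
width: 19.0
gripper_force: 58.5
```

{"op": "move_arm", "data": {
  "steps": [
    [0, 0, 0, 0, 0, 0, 0.01],
    [0, 0, 0, 0, 0, 0, 0.01],
    [0, 0, 0, 0, 0, 0, 0.01]
  ]
}}

```text
clock: 5.45
eef_pos: [436.4, 262.6, 46.9]
tool_rot: [-3.141, -0.003, 0.202]
force: [-1.8, -0.1, 7.3]
width: 19.3
gripper_force: 58.5
```

{"op": "move_arm", "data": {
  "steps": [
    [0, 0, 0, 0, 0, 0.02, 0.01],
    [0, 0, 0, 0, 0, 0.03, 0.01],
    [0, 0, 0, 0, 0, 0.03, 0.01],
    [0, 0, 0, 0, 0, 0.03, 0.01],
    [0, 0, 0, 0, 0, 0.03, 0.01]
  ]
}}

```text
clock: 5.95
eef_pos: [435.3, 261.9, 187.1]
tool_rot: [-3.141, -0.001, 0.202]
force: [0.7, -0.4, -1.5]
width: 19.0
gripper_force: 58.7
```

```bash
python3 - <<'E'
from h import *
s=telemetry.read_state(); print(s["eef_pos"],s["tool_rot"],s["force"],s["width"],s["gripper_force"])
c=eyes.calibration("top"); im,d=eyes.get_image("top")
print("face",[(round(f["confidence"],2),w(c,f["location"]).round(1)) for f in finder.pinpoint("top","face_mid")])
print("slat",[(round(f["confidence"],2),w(c,f["location"]).round(1)) for f in finder.pinpoint("top","slat_end")])
b=[]; 
for v in range(180,236):
    for u in range(322,438):
        if d[v,u]>0:
            P=w(c,ray(c,(u,v))*d[v,u]); b.append((*P,*im[v,u]))
b=np.array(b); P=b[:,:3]; col=b[:,3:]
m=(P[:,2]>25)&(P[:,2]<50); print("track top",np.median(P[m][:,2]),cv2.minAreaRect(P[m][:,:2].astype(np.float32)))
dk=m&(col.max(1)<90)&(col.max(1)-col.min(1)<15); print("bar",dk.sum(),np.median(P[dk][:,2]),cv2.minAreaRect(P[dk][:,:2].astype(np.float32)))
cv2.imwrite("pics/t4.png",cv2.resize(im[175:240,320:440],None,fx=6,fy=6,interpolation=cv2.INTER_CUBIC))
E
```

```text
[435.34199761 261.86623785 187.14184452] [-3.14135038e+00 -6.45744796e-04  2.02244140e-01] [ 0.74526766 -0.39713194 -1.47160942] 19.027223813917853 58.74734580516815
face [(0.8, array([546.6, -94.6,  36.3]))]
slat [(0.89, array([546. , -28.6,  41.8]))]
track top 37.28159477592999 ((547.7744140625, -94.41401672363281), (90.2467269897461, 251.0055389404297), 2.165282964706421)
bar 747 34.452615445564334 ((548.7896728515625, -93.54854583740234), (69.50717163085938, 196.9796905517578), 1.9681485891342163)
```

View pics/t4.png

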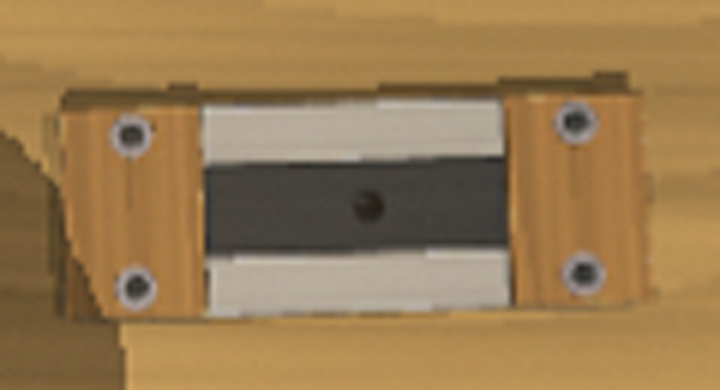

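The dark dot at crop (368,206) on the bar, about pixel (381,209), is most likely the hole, a few mm to the -y side of the middle. I'll start on the +y side at track y≈+45 and turn the tool to the track's 2.2° yaw.

{"op": "move_arm", "data": {
  "steps": [
    [0, 0, -5, 0.016, -0.044, 0, 0.01],
    [0, 0, -4.4, 0.016, -0.044, 0, 0.01],
    [0, 0, 0, 0.016, -0.044, 0, 0.01],
    [0, 0, 0, 0.016, -0.044, 0, 0.01],
    [0, 0, 0, 0.016, -0.044, 0, 0.01]
  ]
}}

```text
clock: 6.6
eef_pos: [514.9, 40.2, 184.2]
tool_rot: [3.141, 0.002, 0.039]
force: [1.1, 0.7, -1.8]
width: 18.9
gripper_force: 59.0
```

{"op": "move_arm", "data": {
  "steps": [
    [0, 0, 0, 0.016, -0.044, 0, 0.01],
    [0, 0, 0, 0.014, -0.045, 0, 0.01],
    [0, 0, 0, 0, 0, -0.03, 0.01],
    [0, 0, 0, 0, 0, -0.03, 0.01],
    [0, 0, 0, 0, 0, 0, 0.01]
  ]
}}

```text
clock: 7.1
eef_pos: [541.4, -47.2, 121.0]
tool_rot: [-3.141, 0.01, 0.037]
force: [-1.6, -0.2, -1.2]
width: 19.3
gripper_force: 59.0
```

```bash
python3 - <<'E'
from h import *
s=telemetry.read_state(); print(s["clock"],s["eef_pos"],s["tool_rot"],s["force"],s["width"])
ct=eyes.calibration("top"); hc=at_z(ct,(380.9,208.9),34); print("hole top-cam",hc)
c=eyes.calibration("wrist"); im,d=eyes.get_image("wrist"); cv2.imwrite("pics/w5.png",im)
print("hole in wrist px",px(c,hc), "tip px if under TCP",px(c,s["eef_pos"]-[0,0,38.9]))
for k in("face_mid","slat_end","pin_tip","track"):
    print(k,[(round(f["confidence"],2),w(c,f["location"]).round(1)) for f in finder.pinpoint("wrist",k)[:2]])
E
```

```text
7.1 [541.39044975 -47.17991722 121.04438987] [-3.14063323  0.00997707  0.03739937] [-1.64585031 -0.23592334 -1.17260657] 19.31516812336686
hole top-cam [548.49638548 -99.6787014   34.        ]
hole in wrist px [384.34743791 193.26149096] tip px if under TCP [316.63601655 221.03601626]
face_mid [(0.71, array([551.6, -91.7,  36.7])), (0.6, array([553.2, -95.4,   1.3]))]
slat_end [(0.72, array([550.3, -28.9,  40.6]))]
pin_tip [(0.69, array([540.2, -46.6,  82.1]))]
track [(0.71, array([549.6, -95.2,   2.8]))]
```

View pics/w5.png

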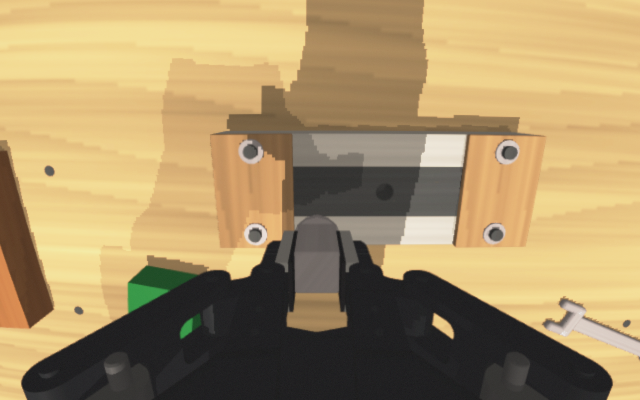

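{"op": "move_arm", "data": {
  "steps": [
    [0, 0, 0, 0.003, 0, 0, 0.01],
    [0, 0, 0, 0, 0, 0, 0.01],
    [0, 0, 0, 0, 0, 0, 0.01],
    [0, 0, 0, 0, 0, 0, 0.01],
    [0, 0, 0, 0, 0, 0, 0.01]
  ]
}}

```text
clock: 7.85
eef_pos: [548.5, -46.9, 125.4]
tool_rot: [3.142, -0.0, 0.038]
force: [0.1, 0.4, -1.0]
width: 18.8
gripper_force: 59.0
```

```bash
python3 - <<'E'
from h import *
c=eyes.calibration("wrist"); im,d=eyes.get_image("wrist")
s=telemetry.read_state(); print(s["eef_pos"],s["tool_rot"],s["force"])
g=cv2.GaussianBlur(im,(3,3),0).astype(int).sum(2)
p=px(c,(549,-99.7,34)); a,b=int(p[0]),int(p[1]); print(p)
q=g[b-14:b+15,a-14:a+15]; t=np.median(q)-25; v,u=np.nonzero(q<t); uv=(u.mean()+a-14,v.mean()+b-14); print("hole px",uv,len(u),at_z(c,uv,34))
for cu in (a+25,a+45,a+60):
    col=im[:,cu].astype(int).sum(1); dd=np.diff(col); up=b-45+np.argmin(dd[b-45:b]); dn=b+np.argmax(dd[b:b+45])
    E1,E2=at_z(c,(cu,up+.5),34),at_z(c,(cu,dn+.5),34); print("bar edges",E1[:2],E2[:2],"mid",((E1+E2)/2)[:2])
E
```

```text
[548.44266492 -46.95861432 125.34116379] [3.14158122e+00 3.42823963e-05 3.83404050e-02] [-0.05907794 -0.50455334 -0.6770018 ]
[382.46978156 200.93205728]
hole px (np.float64(382.53465346534654), np.float64(200.05445544554456)) 202 [549.72945426 -99.68171535  34.        ]
bar edges [ 570.43869161 -117.0689136 ] [ 530.62338464 -121.77491524] mid [ 550.53103813 -119.42191442]
bar edges [ 571.11114189 -132.96368471] [ 531.21610046 -138.38560506] mid [ 551.16362117 -135.67464489]
bar edges [ 571.62542201 -144.97609417] [ 531.65528773 -150.9439897 ] mid [ 551.64035487 -147.96004193]
```

{"op": "move_arm", "data": {
  "steps": [
    [0, 0, 0, -0.0005, 0, -0.025, 0.01],
    [0, 0, 0, 0, 0, -0.019, 0.01],
    [0, 0, 0, 0, 0, -0.003, 0.01],
    [0, 0, 0, 0, 0, 0, 0.01],
    [0, 0, 0, 0, 0, 0, 0.01]
  ]
}}

```text
clock: 8.4
eef_pos: [548.6, -47.0, 79.0]
tool_rot: [3.141, -0.001, 0.038]
force: [-0.3, -0.6, -1.2]
width: 19.1
gripper_force: 59.0
```

{"op": "move_arm", "data": {
  "steps": [
    [0, 0, 0, 0, 0, -0.002, 0.01],
    [0, 0, 0, 0, 0, 0, 0.01],
    [0, 0, 0, 0, 0, 0, 0.01],
    [0, 0, 0, 0, 0, 0, 0.01]
  ]
}}

```text
clock: 8.8
eef_pos: [548.1, -47.0, 76.6]
tool_rot: [3.142, -0.0, 0.038]
force: [0.2, 1.1, -0.1]
width: 18.9
gripper_force: 59.0
```

{"op": "move_arm", "data": {
  "steps": [
    [0, 0, 0, 0, 0, -0.001, 0.01],
    [0, 0, 0, 0, 0, 0, 0.01],
    [0, 0, 0, 0, 0, -0.001, 0.01],
    [0, 0, 0, 0, 0, 0, 0.01],
    [0, 0, 0, 0, 0, 0, 0.01]
  ]
}}

```text
clock: 9.3
eef_pos: [548.0, -46.9, 74.2]
tool_rot: [-3.142, 0.0, 0.038]
force: [-0.6, 0.6, -0.9]
width: 19.2
gripper_force: 59.0
```

{"op": "move_arm", "data": {
  "steps": [
    [0, 0, 0, 0, 0, -0.001, 0.01],
    [0, 0, 0, 0, 0, 0, 0.01],
    [0, 0, 0, 0, 0, 0, 0.01],
    [0, 0, 0, 0, 0, 0, 0.01]
  ]
}}

```text
clock: 9.7
eef_pos: [548.0, -47.0, 73.3]
tool_rot: [-3.142, -0.0, 0.038]
force: [-0.1, -0.2, -1.4]
width: 19.1
gripper_force: 59.0
```

{"op": "move_arm", "data": {
  "steps": [
    [0, 0, 0, 0, 0, -0.001, 0.01],
    [0, 0, 0, 0, 0, 0, 0.01],
    [0, 0, 0, 0, 0, 0, 0.01],
    [0, 0, 0, 0, 0, 0, 0.01]
  ]
}}

```text
clock: 10.1
eef_pos: [548.2, -47.0, 72.7]
tool_rot: [3.142, -0.001, 0.038]
force: [-0.4, -0.7, 6.2]
width: 19.0
gripper_force: 60.0
```

{"op": "move_arm", "data": {
  "steps": [
    [0, 0, 0, 0, 0, -0.001, 0.01],
    [0, 0, 0, 0, 0, 0, 0.01],
    [0, 0, 0, 0, 0, 0, 0.01],
    [0, 0, 0, 0, 0, 0, 0.01]
  ]
}}

```text
clock: 10.5
eef_pos: [548.3, -47.0, 72.6]
tool_rot: [3.142, -0.001, 0.038]
force: [-3.4, 0.8, 13.3]
width: 18.7
gripper_force: 61.3
```

{"op": "move_arm", "data": {
  "steps": [
    [0, 0, 0, 0.0001, -0.003, 0.0006, 0.01],
    [0, 0, 0, 0.0001, -0.004, 0, 0.01],
    [0, 0, 0, 0.0001, -0.004, 0, 0.01],
    [0, 0, 0, 0.0001, -0.004, 0, 0.01],
    [0, 0, 0, 0.0001, -0.004, 0, 0.01]
  ]
}}

```text
clock: 11.0
eef_pos: [549.8, -63.8, 72.7]
tool_rot: [-3.139, -0.003, 0.04]
force: [-0.0, 4.5, 6.6]
width: 18.9
gripper_force: 60.2
```

{"op": "move_arm", "data": {
  "steps": [
    [0, 0, 0, 0.0001, -0.004, 0, 0.01],
    [0, 0, 0, 0.0001, -0.004, 0, 0.01],
    [0, 0, 0, 0.0001, -0.004, 0, 0.01],
    [0, 0, 0, 0.0001, -0.003, 0, 0.01],
    [0, 0, 0, 0, 0, 0, 0.01]
  ]
}}

```text
clock: 11.5
eef_pos: [550.3, -79.7, 72.8]
tool_rot: [-3.14, -0.003, 0.039]
force: [0.1, 3.2, 7.0]
width: 19.1
gripper_force: 60.2
```

{"op": "move_arm", "data": {
  "steps": [
    [0, 0, 0, -0.0005, -0.003, 0, 0.01],
    [0, 0, 0, -0.0005, -0.003, 0, 0.01],
    [0, 0, 0, 0, -0.003, 0, 0.01],
    [0, 0, 0, 0, -0.002, 0, 0.01],
    [0, 0, 0, 0, 0, 0, 0.01]
  ]
}}

```text
clock: 12.0
eef_pos: [549.3, -90.5, 72.7]
tool_rot: [-3.14, -0.003, 0.039]
force: [1.1, 3.2, 6.5]
width: 19.0
gripper_force: 60.1
```

{"op": "move_arm", "data": {
  "steps": [
    [0, 0, 0, 0, -0.001, 0, 0.01],
    [0, 0, 0, 0, -0.001, 0, 0.01],
    [0, 0, 0, 0, -0.001, 0, 0.01],
    [0, 0, 0, 0, -0.001, 0, 0.01],
    [0, 0, 0, 0, 0, 0, 0.01]
  ]
}}

```text
clock: 12.5
eef_pos: [549.2, -94.4, 72.6]
tool_rot: [-3.14, -0.003, 0.039]
force: [0.8, 3.5, 5.9]
width: 18.7
gripper_force: 60.0
```

{"op": "move_arm", "data": {
  "steps": [
    [0, 0, 0, 0, -0.001, 0, 0.01],
    [0, 0, 0, 0, -0.001, 0, 0.01],
    [0, 0, 0, 0, -0.001, 0, 0.01],
    [0, 0, 0, 0, 0, 0, 0.01]
  ]
}}

```text
clock: 12.9
eef_pos: [547.4, -99.7, 71.5]
tool_rot: [3.141, 0.001, 0.037]
force: [-0.2, -0.8, -1.6]
width: 18.8
gripper_force: 59.0
```

{"op": "move_arm", "data": {
  "steps": [
    [0, 0, 0, 0, -0.001, 0, 0.01],
    [0, 0, 0, 0, -0.001, 0, 0.01],
    [0, 0, 0, 0, 0, 0, 0.01],
    [0, 0, 0, 0, 0, 0, 0.01]
  ]
}}

```text
clock: 13.3
eef_pos: [547.8, -101.1, 71.9]
tool_rot: [3.142, 0.0, 0.038]
force: [-0.3, -0.4, -1.4]
width: 18.9
gripper_force: 59.0
```

The contact force vanished and z fell about 1 mm at y≈-99.7, so the tip is over the hole, where the cameras put it. I'll centre on (549, -99.9) and lower gently.

{"op": "move_arm", "data": {
  "steps": [
    [0, 0, 0, 0.0012, 0.0012, -0.001, 0.01],
    [0, 0, 0, 0, 0, 0, 0.01],
    [0, 0, 0, 0, 0, -0.001, 0.01],
    [0, 0, 0, 0, 0, 0, 0.01],
    [0, 0, 0, 0, 0, 0, 0.01]
  ]
}}

```text
clock: 13.8
eef_pos: [549.0, -99.8, 69.9]
tool_rot: [3.142, 0.0, 0.038]
force: [1.1, 0.1, -0.6]
width: 19.2
gripper_force: 59.0
```

{"op": "move_arm", "data": {
  "steps": [
    [0, 0, 0, 0, 0, -0.001, 0.01],
    [0, 0, 0, 0, 0, 0, 0.01],
    [0, 0, 0, 0, 0, 0, 0.01]
  ]
}}

```text
clock: 14.1
eef_pos: [549.1, -99.8, 68.9]
tool_rot: [3.142, -0.0, 0.038]
force: [1.0, -0.1, -0.7]
width: 18.7
gripper_force: 59.0
```

{"op": "move_arm", "data": {
  "steps": [
    [0, 0, 0, 0, 0, -0.002, 0.01],
    [0, 0, 0, 0, 0, -0.002, 0.01],
    [0, 0, 0, 0, 0, 0, 0.01],
    [0, 0, 0, 0, 0, 0, 0.01]
  ]
}}

```text
clock: 14.5
eef_pos: [549.2, -99.7, 64.8]
tool_rot: [-3.142, -0.0, 0.038]
force: [0.8, 0.3, -0.8]
width: 19.0
gripper_force: 59.0
```

{"op": "move_arm", "data": {
  "steps": [
    [0, 0, 0, 0, 0, -0.003, 0.01],
    [0, 0, 0, 0, 0, -0.003, 0.01],
    [0, 0, 0, 0, 0, 0, 0.01],
    [0, 0, 0, 0, 0, 0, 0.01]
  ]
}}

```text
clock: 14.9
eef_pos: [549.1, -99.7, 58.7]
tool_rot: [-3.142, 0.0, 0.038]
force: [-0.0, 0.9, -0.9]
width: 19.0
gripper_force: 59.0
```

{"op": "move_arm", "data": {
  "steps": [
    [0, 0, 0, 0, 0, -0.003, 0.01],
    [0, 0, 0, 0, 0, -0.003, 0.01],
    [0, 0, 0, 0, 0, -0.002, 0.01],
    [0, 0, 0, 0, 0, 0, 0.01],
    [0, 0, 0, 0, 0, 0, 0.01]
  ]
}}

```text
clock: 15.4
eef_pos: [549.2, -99.7, 50.8]
tool_rot: [-3.142, -0.0, 0.038]
force: [0.5, -0.2, -1.6]
width: 18.8
gripper_force: 59.0
```

{"op": "move_arm", "data": {
  "steps": [
    [0, 0, 0, 0, 0, -0.001, 0.01],
    [0, 0, 0, 0, 0, 0, 0.01],
    [0, 0, 0, 0, 0, -0.001, 0.01],
    [0, 0, 0, 0, 0, 0, 0.01],
    [0, 0, 0, 0, 0, 0, 0.01]
  ]
}}

```text
clock: 15.9
eef_pos: [549.1, -99.8, 48.9]
tool_rot: [3.142, -0.0, 0.038]
force: [1.2, -0.6, -0.4]
width: 19.1
gripper_force: 59.2
```

{"op": "move_arm", "data": {
  "steps": [
    [0, 0, 0, 0, 0, -0.001, 0.01],
    [0, 0, 0, 0, 0, 0, 0.01],
    [0, 0, 0, 0, 0, 0, 0.01],
    [0, 0, 0, 0, 0, 0, 0.01]
  ]
}}

```text
clock: 16.3
eef_pos: [549.2, -99.8, 48.9]
tool_rot: [3.141, -0.0, 0.038]
force: [-1.7, 1.1, 7.5]
width: 18.9
gripper_force: 60.3
```

Collar seated: z 48.9, 24 mm below first contact, with 7.5 N of push. Release and retreat.

{"op": "move_arm", "data": {
  "steps": [
    [0, 0, 0, 0, 0, 0.0008, 0.01],
    [0, 0, 0, 0, 0, 0, 0.045],
    [0, 0, 0, 0, 0, 0, 0.045],
    [0, 0, 0, 0, 0, 0, 0.045],
    [0, 0, 0, 0, 0, 0, 0.045]
  ]
}}

```text
clock: 16.8
eef_pos: [549.0, -99.7, 48.6]
tool_rot: [-3.142, 0.0, 0.038]
force: [-0.0, 0.2, -0.7]
width: 45.1
gripper_force: 0.0
```

{"op": "move_arm", "data": {
  "steps": [
    [0, 0, 0, 0, 0, 0.01, 0.045],
    [0, 0, 0, 0, 0, 0.03, 0.045],
    [0, 0, 0, 0, 0, 0.04, 0.045],
    [0, 0, 0, 0, 0, 0.04, 0.045],
    [0, 0, 0, 0, 0, 0, 0.045]
  ]
}}

```text
clock: 17.3
eef_pos: [552.9, -100.5, 174.6]
tool_rot: [3.14, -0.011, 0.038]
force: [1.4, -0.3, -0.3]
width: 44.8
gripper_force: 0.0
```

{"op": "move_arm", "data": {
  "steps": [
    [0, 0, 0, -0.03, 0, 0.03, 0.045],
    [0, 0, 0, -0.03, 0, 0, 0.045],
    [0, 0, 0, 0, 0, 0, 0.045],
    [0, 0, 0, 0, 0, 0, 0.045]
  ]
}}

```text
clock: 17.7
eef_pos: [488.9, -99.8, 199.2]
tool_rot: [3.141, -0.001, 0.038]
force: [-0.3, 0.6, -0.1]
width: 45.0
gripper_force: 0.0
```

```bash
python3 - <<'E'
from h import *
s=telemetry.read_state(); print(s["eef_pos"],s["force"],s["width"])
c=eyes.calibration("wrist"); im,d=eyes.get_image("wrist"); cv2.imwrite("pics/w6.png",im)
p=px(c,(549,-99.7,75)); u0,v0=int(p[0]),int(p[1])
P=np.array([w(c,ray(c,(a,b))*d[b,a]) for a in range(u0-35,u0+35) for b in range(max(0,v0-35),min(400,v0+35)) if d[b,a]>0])
Q=P[np.abs(P[:,2]-75)<6]; print("head",len(Q),np.median(Q[:,2]),cv2.minAreaRect(Q[:,:2].astype(np.float32)))
A=np.c_[Q[:,:2],np.ones(len(Q))]; print("slope",np.linalg.lstsq(A,Q[:,2],rcond=None)[0][:2])
E
```

```text
[488.91767681 -99.81702013 199.15576783] [-0.26501787  0.5729593  -0.09627061] 45.00318205970734
head 549 74.70361908834985 ((548.3764038085938, -99.64703369140625), (19.35698890686035, 18.964645385742188), 2.2034380435943604)
slope [0.00342323 0.00542543]
```

View pics/w6.png

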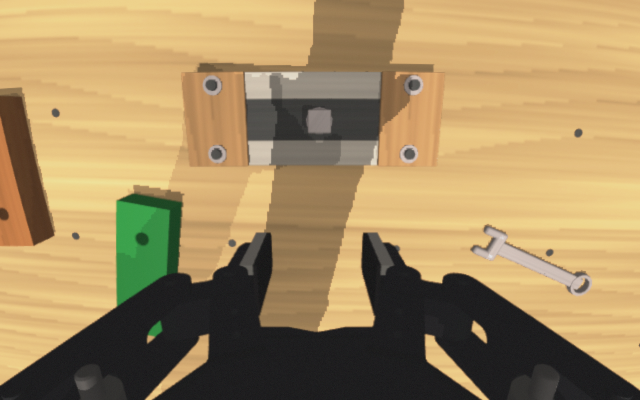

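The pin stands in the bar at (319,121), upright. Its head top is at 74.7 mm (75 expected with the collar seated), and the gripper is clear.

```bash
python3 -c "
from cell import ctrl; print(ctrl.finish_job())"
```

```text
the job is handed in; nothing more can be done
None
```

The pin is seated upright in the bar's hole with its collar on the bar (head top measured at 74.7 mm, 75 expected), it is released and the gripper is clear, and the job is handed in at about 18 s; the hand-in call returned no verdict.

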